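# Unlock the folding lid stay and shut the carver's tool box

### The job

The carving is done: shut the wooden tool box. With closed fingertips lift the knee of the folding lid stay up and forward, well past centre, so that it unlocks, then push the lid down slowly from behind until it sits on the two rubber buffers in the front rim, and let go. Push, do not grip: the stay and the lid must never take more than 25 N; and leave the other things on the bench where they are.

Things in the scene. Friction and masses are not known exactly. Their poses are not given: they have to be found in the camera images.
- toolbox: Open wooden box, fixed to the bench: 260 mm deep (x), 270 mm wide (y), rim 80 mm above the bench, walls and floor 12 mm. Origin: centre of its underside. Its x axis points to the back, where the lid is hinged, y along the hinge line, z up; 'forward' is its -x. The stay is inside its -y end wall. Gouges lie inside behind a low divider.
- front_rim (a point): Middle of the top of the box's front wall, 80 mm above the bench. Two round rubber buffers, 11 mm across, stand in this rim 112 mm to either side; they are screwed 1 to 9 mm proud of it, differently each time, and their height is not reported. The shut lid lies on them; there the force rises steeply, within a millimetre or two.
- lid (a joint): Angle of the lid: 0 level with the rim, about 1.50 at the start (open, propped by the stay), falling as it is lowered; 0.005 to 0.04 when it lies on the buffers. While the stay is locked it cannot be lowered. Pushed near its front edge it needs 5 to 10 N to start near upright (over 25 N if the knee is hardly past centre), some 1 to 3 N lower down.
- lid_hinge (a point): Middle of the hinge line: at the lid's underside and back edge, level with the rim, at (130, 0, 80) mm in the box's axes. Friction hinges and the stay's brake hold the unlocked lid at any angle: it does not fall, it has to be pushed all the way down.
- lid_edge (a point): Middle of the front edge of the lid, on its outer face (behind when open, on top when shut): 268 mm from the hinge line along the lid, 12 mm off its underside; 347 mm high at the start. The lid is a plain board of light wood, 274 mm wide, 12 mm thick, 0.4 kg, without a handle. Push on the outer face near this edge.
- knee (a joint): Bend of the stay at its knee: -0.14 at the start (locked: sagged 7 mm down and back of centre, against its stop), 0 with both arms in line, positive past centre (unlocked), 2.9 with the lid shut. Above 0.15 is well past centre; 0.3 is a good amount. A friction brake in the knee keeps it where it is left.
- knee_knob (a point): Centre of the knurled brake knob on the knee: 19 mm across, 38 mm long along the hinge line, standing inward (+y) from the arms; at the start at (61, -84, 126) mm in the box's axes, 65 mm in front of the lid. Closed fingers fit in behind it if the gripper leans some 30 degrees to the front, so that its body clears the lid and the upper arm.
- stay_foot (a point): Fixed point on the axis of the stay's lower pivot, at the knob's y: (-3, -84, 50) mm in the box's axes. The knob swings on a 100 mm arc about it, forward and up, taking 6 to 10 N along the arc, more if pushed askew. Flat steel arms, 13 mm wide, at y = -108 mm: foot to knee, then on at 54 degrees to the lid, 131 mm from the hinge.
- big_gourd: Standing double-bulb gourd, 120 mm across, 228 mm high, to the robot's right. Origin under its middle. Bystander.
- small_gourd: Standing double-bulb gourd, 68 mm across, 122 mm high, behind the box. Origin under its middle. Bystander.
- carved_vase: Gourd vase, 100 mm across, 137 mm high. Origin under its middle. Bystander.
- brush_jar: Blue jar of brushes, 72 mm across, 215 mm high with the brushes. Origin under its middle. Bystander.
- snap_knife: Snap-off knife, 172 mm long (x), 18 mm high, lying in front of the box. Bystander.
- tape_measure: Tape measure, 70 x 40 x 62 mm. Origin under its middle. Bystander.
- sanding_block: Cork sanding block, 90 x 55 x 29 mm, lying in the box. Origin under its middle. Bystander.

How it is judged (in metres and radians):
On the way:
1. the knee of the stay is well past centre (over 0.15 rad) with the lid still up (over 1.2 rad) (value of joint knee above 0.15 rad and value of joint lid above 1.2 rad), for 0.2 s.
At the end, for the whole second after the job is handed in: The lid is shut (below 0.05 rad), at rest, and bears on the buffers of the box's rim with more than 0.5 N (value of joint lid below 0.05 rad and contact force between lid and toolbox above 0.5 N and not (velocity of joint lid above 0.05 rad/s)); the robot touches nothing.
It fails at once if more than 25 N on the stay (a grip counts both fingers) (contact force between anything else and stay_arm above 25 N).
It fails at once if more than 25 N from the robot on the lid (contact force between any of the fingers, the arm and lid above 25 N).
It fails at once if the lid swings down faster than 1.2 rad/s (velocity of joint lid below -1.2 rad/s).
It fails at once if a bystander is moved by more than 30 mm (distance of any of big_gourd, small_gourd, carved_vase, brush_jar, snap_knife, tape_measure, sanding_block from where it was at the start of the episode above 0.03 m).
It also fails if it takes over 69 s, if anything falls off the work surface, if the arm or the gripper's body presses on something with over 40 N, if the wrist force passes 120 N, or if a joint passes its speed limit or range.

### The arm

A 7-joint arm with a two-finger parallel gripper is mounted at the origin on the work surface. World frame = base frame: x ahead of the robot, y to its left, z up, the work surface at z = 0. Lengths are in m, angles in degrees, forces in N, time in s.
With the tool pointing down it reaches from about 0.35 to 0.9 m from the base axis. Payload 8.1 kg.
Tool frame: the origin (TCP) lies midway between the tips of the shut fingers; the grasp point (between the pads) lies 19 mm behind it; z points along the fingers, x is the direction in which the jaws open and shut, and the axes are right-handed (so a half turn about z gives the same grasp; the last joint's range is limited). The gripper opens to 85 mm and grips with 20 to 120 N. Pads are 22 mm wide; open, the fingers measure 114 mm over their backs; the gripper's body (76 mm by 85 mm) begins 54 mm behind the grasp point. The pads swing forward as they close: fully open they stand 13 mm farther back than shut.
Start: joints at [-80.42, 24.895, 1.432, 90.138, -0.665, 64.973, -4.303], TCP at [0.167, 0.602, 0.205] pointing down, gripper open.
Joint ranges: [-149.89, 149.89], [-25.12, 119.58], [-72.63, 75.52], [4.76, 147.25], [-75.54, 255.54], [6.69, 114.76], [-157.13, 157.13]. Speed limits (degrees/s): [127.2, 127.2, 172.46, 172.46, 180, 180, 180].

### API

Orientations are given as [roll, pitch, yaw] about the fixed x, y, z axes, in that order (R = Rz(yaw) Ry(pitch) Rx(roll)).
In Python, from rig import readout, imaging, order gives the robot as it stands.
- The arm moves only by the tool jog_arm, never from a script. Its argument "moves" is a list of rows, each a list of 6 numbers: the shift along the tool's x, y, z scaled (see below), then the turn, a rotation vector about the tool's x, y, z scaled (see below). A call has 1 to 8 rows; each row is the pose to reach, as a shift and turn from the pose commanded when the call began, along the tool's axes at that moment; what a row does not reach only later rows make up. The controller multiplies each number of a shift by 0.2 m and each number of a turn by pi/2 rad. A row lasts 1/8 s, in which the tool goes at most 62.5 mm and 10.7 degrees, less where a joint would pass 70% of its speed; a pose out of reach is approached as far as the arm can. A call with a number of a shift or a turn outside -1 to 1 is refused whole. A call with a gripper value outside its range is refused whole. "fingers" is the opening, from 0 (shut) to 1 (fully open), set as the call begins (left out, the last holds). The fingers move at their own pace and stop on an object; "force" is the grip in N (left out, the last holds). Time passes only in rows, so rows that repeat a pose let the fingers close. It gives the time, the measured TCP pose, the force and the opening at its end, in the units of the state.
- readout.get_obs(): the state, without advancing time (a new reading comes with each control period).
- imaging.camera(name): name is "scene" or "top"; returns a dict with "pixels" (480x640x3 uint8, red, green, blue), "vfov" (degrees; the focal length in pixels is half the picture's height over the tangent of half this angle, whatever the lens; pixels are square), "cx", "cy" (the principal point, pixels), "position" and "orientation" of the camera in the world. Camera axes: x right, y down, z forward; pixel columns grow to the right and rows downward; lengths in m; the calibration is good to about 2 mm. A picture is of the moment at which its call begins. There is no depth.
- order.job_done(): hands the job in, once; it reports no verdict.
The state is a dict: "time_s": time; "joint_positions": joint angles; "qd": joint speeds; "tau": joint torques, N m; "tool_pos": TCP position; "eef_rot": TCP orientation; "ft_force": force on the tool from outside, world axes, zero at the start; "wrist_torque": the same for the moment, N m; "opening": finger opening in m.
Only numpy, scipy, OpenCV 4.12 (cv2) and the standard library are available. Lean on these libraries where they do the work, as an engineer would, in place of code of your own. Each camera call takes 0.05 s, during which the arm holds its last target. There are 200 camera calls.

## Working session

There is one attempt and no reset: what is moved stays moved. The work goes in short steps, Python scripts to look and compute and a tool call to move; the robot and the scene stay as the last step left them, time stands still between calls to the robot, and variables do not carry over. Pictures are saved under pics/ and viewed, about 8 in all and at most 12, crops included, and the job is handed in when it is done.

Besides the shell and the picture viewer there is one more tool, called after "Request:" by a JSON object that holds its "op" and its "data", one argument or row to a line. jog_arm: Moves the arm, as the interface text tells. Shifts and turns lie within -1 to 1; 1 stands for 0.2 m of shift or pi/2 rad of turn. Its arguments: {"type":"object","properties":{"moves":{"type":"array","items":{"type":"array","items":{"type":"number","minimum":-1,"maximum":1}}},"fingers":{"type":"number"},"force":{"type":"number"}},"required":["moves"]}

```bash
ls; mkdir -p pics; python3 - <<'E'
from rig import readout, imaging
import cv2
print(readout.get_obs())
for n in("scene","top"):
    c=imaging.camera(n); cv2.imwrite(f"pics/{n}0.png",c["pixels"][...,::-1]); print({k:v for k,v in c.items() if k!="pixels"})
E
```

```text
pics
{'time_s': 0.0, 'joint_positions': array([-80.42055519,  24.93757322,   1.43084235,  90.18868831,
        -0.66605778,  64.97397185,  -4.30520551]), 'qd': array([ 0.02157978, -0.02575279, -0.08692541,  0.05958144,  0.02417427,
        0.038876  ,  0.01895282]), 'tau': array([-4.89416925e-04, -6.70477796e+01,  1.02488268e+00, -3.16229188e+01,
        1.55022688e-02,  1.23039205e-02,  1.68444126e-05]), 'tool_pos': array([0.16648602, 0.60184837, 0.20441663]), 'eef_rot': array([1.79992935e+02, 9.16421773e-02, 7.45351137e+01]), 'ft_force': array([-0.22944915,  0.66995434, -0.69851863]), 'wrist_torque': array([0.04588514, 0.01035742, 0.01641469]), 'opening': 0.08552627339140119}
{'vfov': 48.710594217724434, 'cx': 316.8962534176233, 'cy': 235.8624987477634, 'position': array([ 1.01784441, -0.8318497 ,  1.06710542]), 'orientation': array([-131.2225789 ,    1.26916512,   31.13442596])}
{'vfov': 44.96112578427283, 'cx': 309.8597413631491, 'cy': 243.59755310613497, 'position': array([0.22649144, 0.0015646 , 1.55614578]), 'orientation': array([-168.64276941,   -1.33999464,  -91.06277618])}
```

View pics/scene0.png

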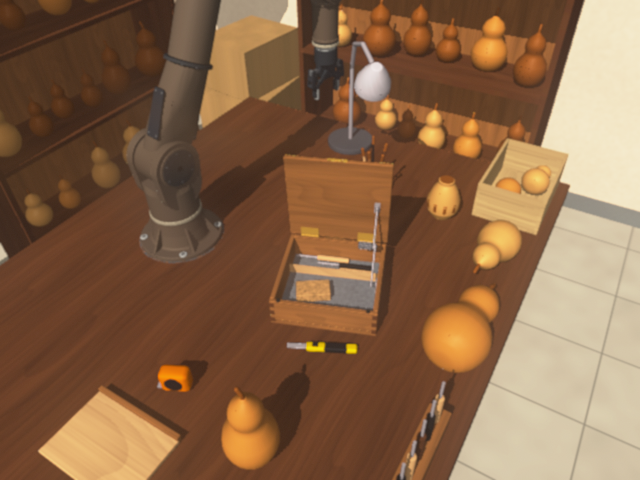

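View pics/top0.png

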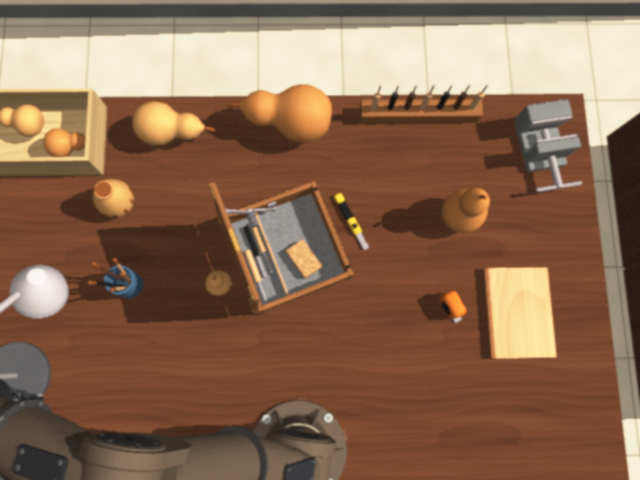

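The scene view shows the open box at (330,270), with the stay at (377,245) and the knife at (330,348). In the top view the rim corners are near (315,185), (351,271) and (260,308), and the lid edge runs from (213,187) to (250,310). I'll zoom in next.

```bash
cat > h.py <<'E'
import numpy as np, cv2
from scipy.spatial.transform import Rotation as R
from rig import readout, imaging, order
def cam(n):
    c=imaging.camera(n); c["f"]=240/np.tan(np.radians(c["vfov"]/2)); c["R"]=R.from_euler("xyz",c["orientation"],degrees=True).as_matrix(); return c
def ray(c,u,v):
    d=c["R"]@np.array([(u-c["cx"])/c["f"],(v-c["cy"])/c["f"],1]); return c["position"],d
def onz(c,u,v,z):
    p,d=ray(c,u,v); return p+d*(z-p[2])/d[2]
def proj(c,P):
    q=c["R"].T@(np.asarray(P)-c["position"]); return np.array([c["cx"]+c["f"]*q[0]/q[2],c["cy"]+c["f"]*q[1]/q[2]])
def crop(c,x0,y0,w,h,k,name,marks=()):
    im=cv2.resize(c["pixels"][y0:y0+h,x0:x0+w,::-1],None,fx=k,fy=k,interpolation=cv2.INTER_CUBIC)
    for m in marks:
        u=(proj(c,m)-[x0-.5,y0-.5])*k; cv2.circle(im,tuple(int(a) for a in u),3,(0,255,0),1)
    cv2.imwrite("pics/"+name,im)
E
python3 - <<'E'
from h import *
c=cam("top")
crop(c,205,170,160,150,4,"t1.png")
for u,v in((315,185),(351,271),(260,308)): print(onz(c,u,v,.08))
E
```

```text
[ 0.68061405 -0.05502875  0.08      ]
[ 0.44890404 -0.14314897  0.08      ]
[0.35763514 0.09104839 0.08      ]
```

View pics/t1.png

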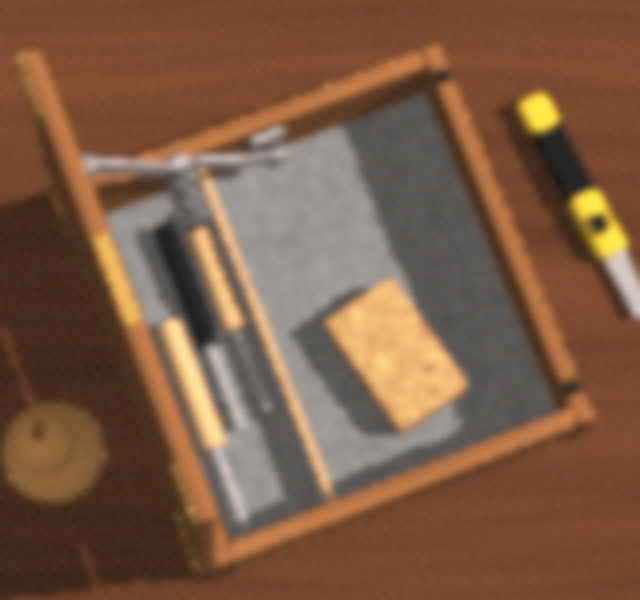

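```bash
cat >> h.py <<'E'
def kr(p,q): # rigid 2D fit q = Rz p + t
    p,q=np.array(p),np.array(q); a,b=p-p.mean(0),q-q.mean(0)
    th=np.arctan2((a[:,0]*b[:,1]-a[:,1]*b[:,0]).sum(),(a*b).sum()); c,s=np.cos(th),np.sin(th)
    M=np.array([[c,-s],[s,c]]); t=q.mean(0)-M@p.mean(0); return th,t,np.linalg.norm(p@M.T+t-q,axis=1)
E
python3 - <<'E'
from h import *
c=cam("top"); s=cam("scene")
px=[(438,45),(595,415),(220,565),(443,75),(571,386)]
L=[(-.13,-.135),(-.13,.135),(.13,.135),(-.124,-.112),(-.124,.112)]
W=[onz(c,205+u/4-.4,170+v/4-.4,.08 if i<3 else .084)[:2] for i,(u,v) in enumerate(px)]
print(np.round(W,4)); th,t,r=kr(L,W); print(np.degrees(th),t,r)
np.save("box.npy",[th,*t])
M=R.from_euler("z",th).as_matrix(); T=np.r_[t,0]
B=lambda x,y,z:M@np.array([x,y,z])/1000+T
a=1.5
edge=lambda y:B(130-268*np.cos(a)+12*np.sin(a),y,80+268*np.sin(a)+12*np.cos(a))
pts=[B(-130,-135,80),B(-130,135,80),B(130,135,80),B(61,-84,126),B(61,-103,126),B(61,-65,126),B(-3,-84,50),edge(-137),edge(137),edge(0)]
for p in pts[3:]: print(np.round(p,3))
crop(s,255,140,150,200,4,"s1.png",pts[:]); crop(c,200,170,160,150,4,"t2.png",pts)
g=onz(c,218.5,282,.11);print("gourd",g)
E
```

```text
[[ 0.6921 -0.0529]
 [ 0.4427 -0.149 ]
 [ 0.3504  0.0921]
 [ 0.6702 -0.0556]
 [ 0.4612 -0.1338]]
110.91365484617668 [0.52155599 0.02042032] [0.00195778 0.0008687  0.00212524 0.00033093 0.00162984]
[0.578 0.107 0.126]
[0.596 0.114 0.126]
[0.56  0.101 0.126]
[0.601 0.048 0.05 ]
[0.606 0.184 0.348]
[0.35  0.086 0.348]
[0.478 0.135 0.348]
gourd [0.42157205 0.19273426 0.11      ]
```

View pics/s1.png

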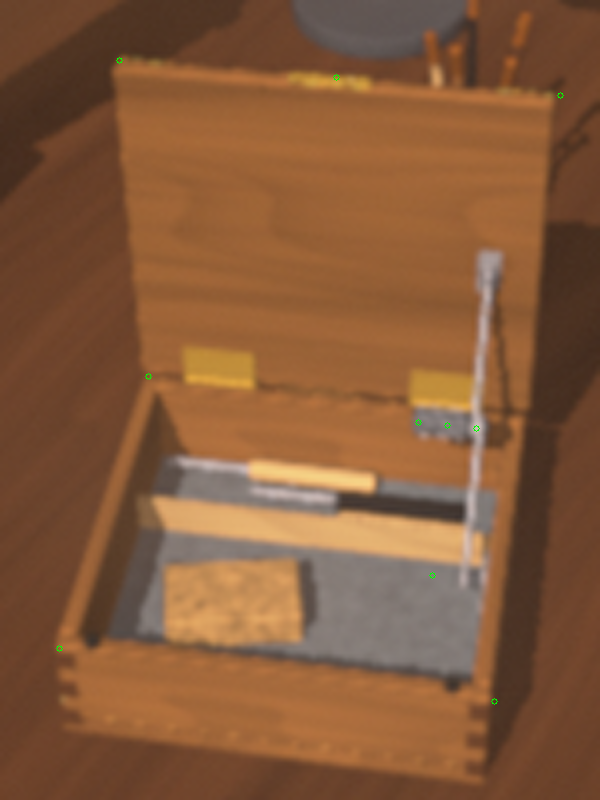

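View pics/t2.png

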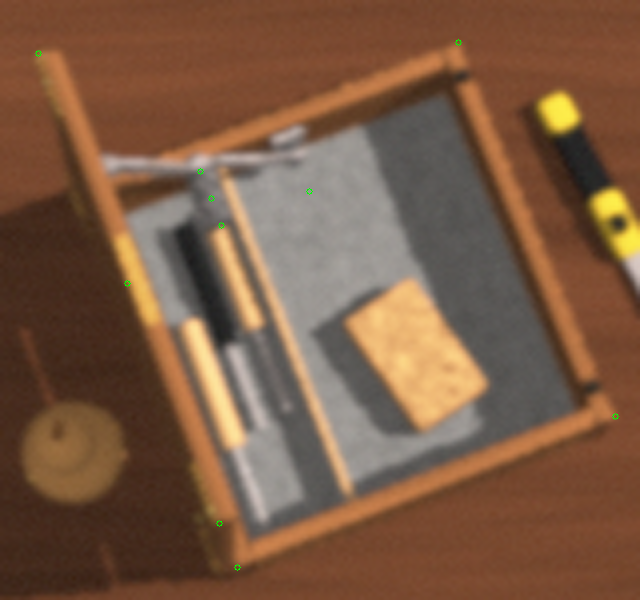

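The box pose fits to about 2 mm and the projected knob and lid edge agree with both views. Next comes a helper that turns box-frame targets into jog numbers.

```bash
cat >> h.py <<'E'
try:
    th,tx,ty=np.load("box.npy"); MB=R.from_euler("z",th).as_matrix(); TB=np.array([tx,ty,0])
except Exception: pass
def B(p): return MB@np.array(p,float)/1000+TB
def toB(p): return MB.T@(np.asarray(p)-TB)*1000
def ori(d,yb=(-1,0,0)):
    z=np.array(d,float); z/=np.linalg.norm(z); y=np.array(yb,float); y-=z*(y@z); y/=np.linalg.norm(y)
    return MB@np.c_[np.cross(y,z),y,z]
def plan(targets):
    o=readout.get_obs(); Rc=R.from_euler("xyz",o["eef_rot"],degrees=True).as_matrix(); pc=o["tool_pos"]
    print("t",round(o["time_s"],2),"box",np.round(toB(pc),1),"F_box",np.round(MB.T@o["ft_force"],1),"q",np.round(o["joint_positions"],0),"z_box",np.round(MB.T@Rc[:,2],2))
    for p,Rt in targets:
        s=Rc.T@(B(p)-pc)/.2; r=R.from_matrix(Rc.T@(Rc if Rt is None else Rt)).as_rotvec()/(np.pi/2)
        print(p,np.round(s,3),np.round(r,3), "z min/lim ok" if max(abs(s))<=1 else "TOO FAR")
D=np.array([.28,-.4,-.87]); D/=np.linalg.norm(D)
E
python3 - <<'E'
from h import *
pre=np.array([94,-84,105])-350*D; print(pre,B(pre))
w=lambda p:np.round(toB(p),0)
s=w(readout.get_obs()["tool_pos"]); print(s)
up=s+[0,0,215]; print(up)
plan([(s+[0,0,195],None),(up+(pre-up)*.3,None),(pre,ori(D))])
E
```

```text
[ -4.231115    56.33016429 410.21810732] [ 0.47044723 -0.0036397   0.41021811]
[670. 124. 205.]
[670. 124. 420.]
t 0.25 box [670.1 124.  204.9] F_box [ 1.1  0.4 -0. ] q [-80.  25.   1.  90.  -1.  65.  -4.] z_box [-0.  0. -1.]
[670. 124. 400.] [-0.001  0.    -0.976] [0. 0. 0.] z min/lim ok
[467.7306655  103.69904929 417.0654322 ] [-0.756  0.682 -1.061] [0. 0. 0.] TOO FAR
[ -4.231115    56.33016429 410.21810732] [-2.515  2.272 -1.025] [0.038 0.334 0.543] TOO FAR
```

Request:
{"op": "jog_arm", "data": {
  "moves": [
    [0,0,-0.3,0,0,0],
    [0,0,-0.6,0,0,0],
    [0,0,-0.9,0,0,0],
    [-0.2,0.2,-1,0,0,0.1],
    [-0.4,0.4,-1,0,0,0.15],
    [-0.6,0.6,-1,0,0,0.2],
    [-0.8,0.8,-1,0,0,0.25],
    [-1,0.9,-1,0,0,0.3]
  ],
  "fingers": 0
}}

```text
time_s: 1.25
tool_pos: [0.2884, 0.3592, 0.4052]
eef_rot: [180.0, -0.0, 47.2]
ft_force: [0.7, 0.7, 1.0]
opening: 0.0
```

```bash
python3 - <<'E'
from h import *
pre=np.array([94,-84,105])-350*D
plan([(pre,ori(D))])
E
```

```text
t 1.25 box [399.7  96.9 405.2] F_box [ 0.4 -0.9  1. ] q [-69.   3.  12.  92.  -0.  86. -10.] z_box [-0. -0. -1.]
[ -4.231115    56.33016429 410.21810732] [-0.713  1.9   -0.025] [0.112 0.308 0.247] TOO FAR
```

Request:
{"op": "jog_arm", "data": {
  "moves": [
    [-0.1,0.25,-0.05,0,0,0],
    [-0.2,0.5,-0.05,0,0,0.05],
    [-0.3,0.75,-0.05,0,0,0.1],
    [-0.37,1,-0.05,0,0.05,0.15],
    [-0.37,1,-0.05,0.03,0.1,0.2],
    [-0.37,1,-0.05,0.06,0.2,0.25],
    [-0.37,1,-0.05,0.1,0.25,0.25],
    [-0.37,1,-0.05,0.11,0.3,0.25]
  ]
}}

```text
time_s: 2.25
tool_pos: [0.3845, 0.171, 0.4155]
eef_rot: [-163.9, -24.2, 21.0]
ft_force: [-0.4, -0.2, -0.0]
opening: 0.0003
```

```bash
python3 - <<'E'
from h import *
pre=np.array([94,-84,105])-350*D
plan([(pre,ori(D)),(pre+180*D,ori(D))])
E
```

```text
t 2.25 box [189.6  74.2 415.5] F_box [-0.   0.4 -0. ] q [-54. -22.  25. 114.  -4.  61.  -3.] z_box [ 0.28 -0.39 -0.88]
[ -4.231115    56.33016429 410.21810732] [ 0.07   0.948 -0.211] [ 0.002  0.005 -0.001] z min/lim ok
[ 46.28774414 -15.83963449 253.24879499] [0.078 0.945 0.689] [ 0.002  0.005 -0.001] z min/lim ok
```

Request:
{"op": "jog_arm", "data": {
  "moves": [
    [0.02,0.25,-0.05,0,0,0],
    [0.04,0.5,-0.1,0,0,0],
    [0.06,0.75,-0.15,0,0,0],
    [0.07,0.94,-0.2,0,0,0],
    [0.07,0.95,0,0,0,0],
    [0.07,0.95,0.25,0,0,0],
    [0.08,0.95,0.5,0,0,0],
    [0.08,0.95,0.68,0,0,0]
  ]
}}

```text
time_s: 3.25
tool_pos: [0.5047, 0.072, 0.2652]
eef_rot: [-164.9, -24.6, 21.0]
ft_force: [-2.0, 0.2, 3.2]
opening: -0.0
```

```bash
python3 - <<'E'
from h import *
e=np.array([94,-84,105])
plan([(e-60*D,ori(D)),(e,ori(D))])
s=cam("scene"); o=readout.get_obs()
crop(s,265,130,160,200,4,"s2.png",[o["tool_pos"],B([61,-84,126]),B(e)])
E
```

```text
t 3.25 box [ 54.2  -2.7 265.2] F_box [0.9 1.7 3.2] q [-89. -25.  76. 121.   7.  44.  10.] z_box [ 0.26 -0.4  -0.88]
[ 77.16038029 -59.94340041 157.32310411] [0.036 0.049 0.619] [0.012 0.002 0.001] z min/lim ok
[ 94 -84 105] [0.037 0.043 0.918] [0.012 0.002 0.001] z min/lim ok
```

View pics/s2.png

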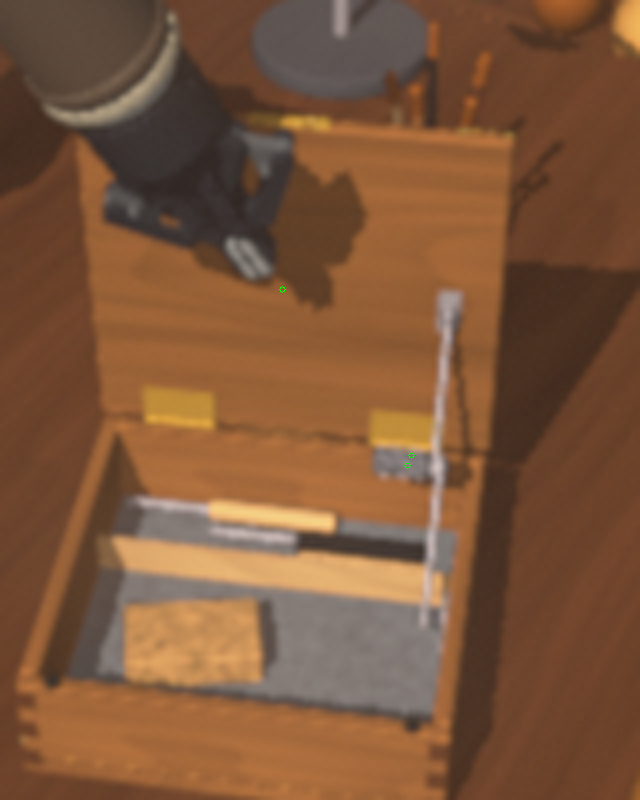

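```bash
python3 - <<'E'
from h import *
e=np.array([94,-84,105])
plan([(e,ori(D))]); print(readout.get_obs()["joint_positions"],readout.get_obs()["qd"])
c=cam("top");plan([]);o=readout.get_obs()
crop(c,200,150,160,150,4,"t3.png",[o["tool_pos"],B([61,-84,126]),B(e)])
E
```

```text
t 3.3 box [ 61.5  -0.6 261.6] F_box [ 9.2  2.1 -3.1] q [-90. -25.  75. 122.   7.  44.   9.] z_box [ 0.26 -0.39 -0.88]
[ 94 -84 105] [0.059 0.078 0.897] [0.011 0.006 0.006] z min/lim ok
[-89.72999113 -25.03528697  75.24962809 121.60924515   7.40034707
  43.59865123   9.24499342] [  4.57670003   1.15352409  -0.63385646  -2.35148632 -10.28157361
   9.36753364  12.07287691]
t 3.35 box [ 60.1   0.  263. ] F_box [-0.1 -0.5  0.1] q [-90. -25.  75. 121.   7.  44.  10.] z_box [ 0.27 -0.39 -0.88]
```

View pics/t3.png

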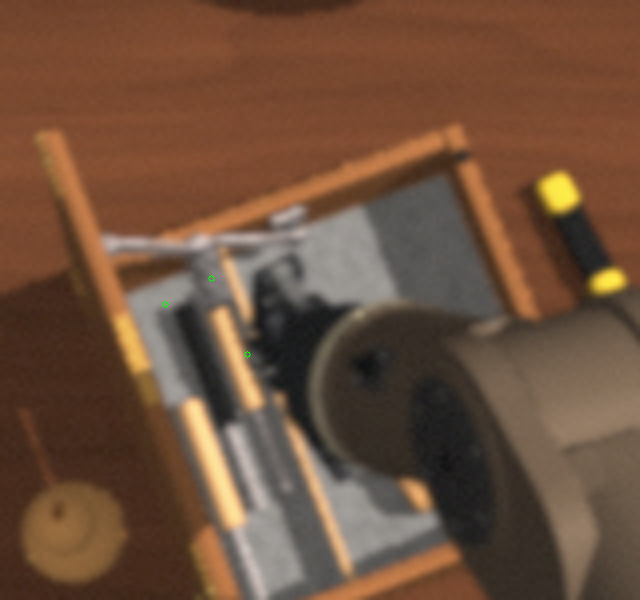

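The top view shows the gripper in front of the lid and the stay clear of it, with the TCP mark at (247,354). Joints 2 and 3 are near their limits, so I'll advance in small steps and watch them.

Request:
{"op": "jog_arm", "data": {
  "moves": [
    [0.03,0.04,0.1,0.01,0,0],
    [0.05,0.08,0.2,0.01,0,0],
    [0.05,0.08,0.3,0.01,0,0],
    [0.05,0.08,0.4,0.01,0,0],
    [0.05,0.08,0.45,0.01,0,0],
    [0.05,0.08,0.45,0.01,0,0]
  ]
}}

```text
time_s: 4.1
tool_pos: [0.4924, 0.1014, 0.2293]
eef_rot: [-165.7, -25.7, 20.6]
ft_force: [-0.3, 0.5, 0.7]
opening: 0.0001
```

```bash
python3 - <<'E'
from h import *
e=np.array([94,-84,105])
plan([(e,ori(D))])
E
```

```text
t 4.1 box [ 86.   -1.7 229.3] F_box [0.6 0.1 0.7] q [-93. -25.  75. 127.  12.  35.   2.] z_box [ 0.25 -0.42 -0.87]
[ 94 -84 105] [0.101 0.142 0.726] [ 0.023 -0.012 -0.   ] z min/lim ok
```

```bash
sed -i '/^D=/d' h.py; echo 'D=np.array([.35,-.15,-.92]); D/=np.linalg.norm(D)' >> h.py; python3 - <<'E'
from h import *
plan([((40,-40,300),None),((10,-70,320),ori(D)),((-20,-120,320),ori(D))])
E
```

```text
t 4.1 box [ 86.   -1.7 229.3] F_box [0.6 0.1 0.7] q [-93. -25.  75. 127.  12.  35.   2.] z_box [ 0.25 -0.42 -0.87]
(40, -40, 300) [ 0.327  0.164 -0.284] [0. 0. 0.] z min/lim ok
(10, -70, 320) [ 0.507  0.302 -0.345] [ 0.07  -0.175  0.051] z min/lim ok
(-20, -120, 320) [ 0.733  0.473 -0.277] [ 0.07  -0.175  0.051] z min/lim ok
```

Request:
{"op": "jog_arm", "data": {
  "moves": [
    [0.1,0.05,-0.1,0,0,0],
    [0.2,0.1,-0.2,0,0,0],
    [0.33,0.16,-0.28,0,-0.05,0],
    [0.4,0.23,-0.34,0.03,-0.1,0.03],
    [0.5,0.3,-0.34,0.07,-0.15,0.05],
    [0.6,0.38,-0.31,0.07,-0.175,0.05],
    [0.73,0.47,-0.28,0.07,-0.175,0.05],
    [0.73,0.47,-0.28,0.07,-0.175,0.05]
  ]
}}

```text
time_s: 5.1
tool_pos: [0.484, 0.0697, 0.3688]
eef_rot: [-161.4, -12.0, 20.1]
ft_force: [0.4, 0.6, 0.7]
opening: 0.0001
```

```bash
python3 - <<'E'
from h import *
plan([((-20,-180,320),ori(D)),((30,-45,270),ori(D))])
E
```

```text
t 5.1 box [ 59.5  17.5 368.8] F_box [ 0.5 -0.6  0.7] q [-96. -25.  75. 102.   6.  73.   2.] z_box [ 0.32 -0.2  -0.93]
(-20, -180, 320) [0.921 0.505 0.299] [ 0.024 -0.031  0.002] z min/lim ok
(30, -45, 270) [0.205 0.31  0.474] [ 0.024 -0.031  0.002] z min/lim ok
```

```bash
python3 - <<'E'
from h import *
V=ori((0,0.001,-1))
plan([((100,40,430),None),((190,74,430),V),((300,0,450),V),((250,90,430),V)])
E
```

```text
t 5.1 box [ 59.5  17.5 368.8] F_box [ 0.5 -0.6  0.7] q [-96. -25.  75. 102.   6.  73.   2.] z_box [ 0.32 -0.2  -0.93]
(100, 40, 430) [-0.049 -0.294 -0.243] [0. 0. 0.] z min/lim ok
(190, 74, 430) [-0.222 -0.73  -0.135] [-0.205 -0.134  0.013] z min/lim ok
(300, 0, 450) [ 0.153 -1.263  0.021] [-0.205 -0.134  0.013] TOO FAR
(250, 90, 430) [-0.304 -1.018 -0.056] [-0.205 -0.134  0.013] TOO FAR
```

Request:
{"op": "jog_arm", "data": {
  "moves": [
    [0,-0.1,-0.12,0,0,0],
    [-0.03,-0.2,-0.22,0,0,0],
    [-0.05,-0.3,-0.25,0,0,0],
    [-0.1,-0.42,-0.22,-0.06,-0.05,0],
    [-0.15,-0.55,-0.2,-0.1,-0.08,0],
    [-0.2,-0.7,-0.15,-0.18,-0.13,0],
    [-0.2,-0.85,-0.1,-0.2,-0.13,0],
    [-0.2,-0.95,-0.08,-0.2,-0.13,0]
  ]
}}

```text
time_s: 6.1
tool_pos: [0.3709, 0.2174, 0.4336]
eef_rot: [-179.8, -0.4, 22.2]
ft_force: [0.8, -0.4, 0.3]
opening: 0.0003
```

```bash
python3 - <<'E'
from h import *
V=ori((0,0.001,-1))
plan([((250,-60,430),V),((250,-200,430),V)])
E
```

```text
t 6.1 box [237.7  70.4 433.6] F_box [-0.6 -0.6  0.3] q [-89.  -5.  48.  94.   4.  90. -19.] z_box [ 0.   -0.01 -1.  ]
(250, -60, 430) [ 0.653 -0.046  0.022] [-0.002 -0.005  0.014] z min/lim ok
(250, -200, 430) [ 1.353 -0.031  0.027] [-0.002 -0.005  0.014] TOO FAR
```

Request:
{"op": "jog_arm", "data": {
  "moves": [
    [0.2,0,0,0,0,0],
    [0.4,0,0,0,0,0],
    [0.6,0,0,0,0,0],
    [0.8,0,0,0,0,0],
    [1,0,0,0,0,0],
    [1,0,0,0,0,0]
  ]
}}

```text
time_s: 6.85
tool_pos: [0.5595, 0.2899, 0.4344]
eef_rot: [-179.8, -0.4, 21.9]
ft_force: [-1.6, -0.4, -0.2]
opening: 0.0001
```

```bash
python3 - <<'E'
from h import *
V=ori((0,0.001,-1))
plan([((100,-150,420),V),((50,-100,420),V),((20,-50,370),ori(D))])
E
```

```text
t 6.85 box [ 238.2 -131.6  434.4] F_box [ 0.2  1.6 -0.2] q [-64.  27.  57.  68. -22.  96.   9.] z_box [ 0.   -0.01 -1.  ]
(100, -150, 420) [0.079 0.693 0.071] [-0.002 -0.005  0.011] z min/lim ok
(50, -100, 420) [-0.175  0.938  0.069] [-0.002 -0.005  0.011] z min/lim ok
(20, -50, 370) [-0.43   1.084  0.316] [ 0.226  0.099 -0.007] TOO FAR
```

Request:
{"op": "jog_arm", "data": {
  "moves": [
    [0.02,0.2,0,0,0,0],
    [0.05,0.4,0,0,0,0],
    [0.07,0.6,0,0,0,0],
    [0.07,0.8,0,0,0,0],
    [0,0.95,0,0,0,0],
    [-0.1,1,0,0.05,0.02,0],
    [-0.2,1,0.05,0.1,0.05,0],
    [-0.25,1,0.1,0.15,0.05,0]
  ]
}}

```text
time_s: 7.85
tool_pos: [0.5844, 0.0843, 0.4165]
eef_rot: [-166.0, -5.2, 21.3]
ft_force: [-0.3, 0.3, -0.0]
opening: 0.0
```

```bash
python3 - <<'E'
from h import *
e=np.array([94,-70,105])
plan([((40,-60,360),ori(D)),(e-200*D,ori(D)),(e-130*D,ori(D))])
E
```

```text
t 7.85 box [ 37.3 -81.5 416.5] F_box [ 0.4  0.1 -0. ] q [-40.  21.  54.  78. -31.  93.  35.] z_box [ 0.24 -0.09 -0.97]
(40, -60, 360) [-0.132  0.052  0.267] [ 0.072  0.045 -0.009] z min/lim ok
[ 23.69704453 -39.87016194 289.79634009] [-0.265  0.212  0.578] [ 0.072  0.045 -0.009] z min/lim ok
[ 48.30307894 -50.41560526 225.11762106] [-0.24   0.173  0.925] [ 0.072  0.045 -0.009] z min/lim ok
```

Joints are comfortable now, so I'll go down to the pose 200 mm back along the approach axis.

Request:
{"op": "jog_arm", "data": {
  "moves": [
    [-0.05,0.05,0.05,0.02,0.01,0],
    [-0.15,0.12,0.15,0.04,0.03,0],
    [-0.25,0.21,0.3,0.07,0.045,-0.01],
    [-0.26,0.21,0.45,0.07,0.045,-0.01],
    [-0.26,0.21,0.58,0.07,0.045,-0.01],
    [-0.25,0.19,0.75,0.07,0.045,-0.01],
    [-0.24,0.17,0.9,0.07,0.045,-0.01],
    [-0.24,0.17,0.92,0.07,0.045,-0.01]
  ]
}}

```text
time_s: 8.85
tool_pos: [0.5509, 0.0857, 0.2237]
eef_rot: [-159.8, -8.9, 21.2]
ft_force: [0.1, 0.0, 0.9]
opening: -0.0001
```

```bash
python3 - <<'E'
from h import *
e=np.array([94,-70,105])
plan([(e-60*D,ori(D)),(e,ori(D))])
s=cam("scene"); o=readout.get_obs()
crop(s,265,130,160,200,4,"s3.png",[o["tool_pos"],B([61,-84,126]),B(e)])
E
```

```text
t 8.85 box [ 50.5 -50.7 223.7] F_box [-0.  -0.1  0.9] q [-35.  23.  50. 104. -42.  71.  54.] z_box [ 0.35 -0.14 -0.93]
[ 72.90911336 -60.96104858 160.43890203] [0.002 0.006 0.339] [0.003 0.004 0.002] z min/lim ok
[ 94 -70 105] [0.004 0.004 0.639] [0.003 0.004 0.002] z min/lim ok
```

View pics/s3.png

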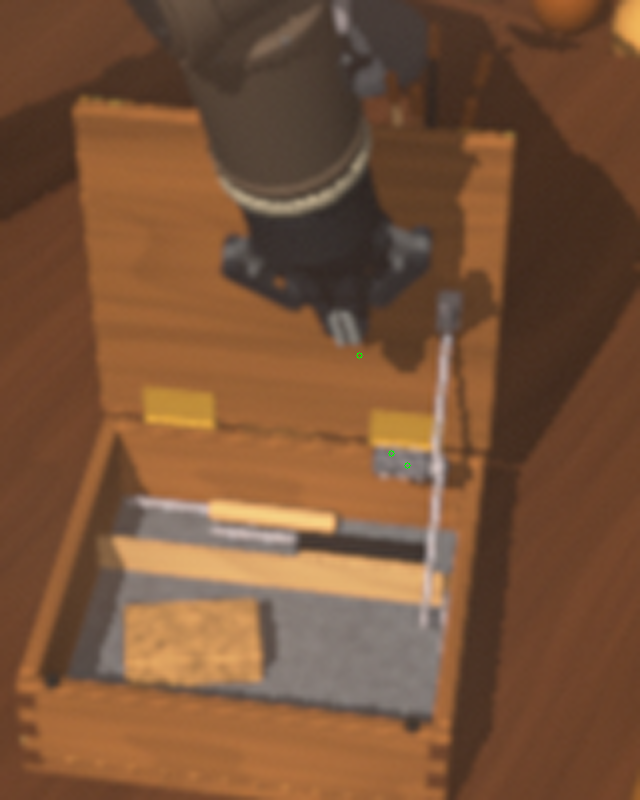

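The picture shows the tip at (345,340). The knuckles are wide, about ±57 mm, at (235,255) and (425,250). A shallower entry, with the tip at box (91,-76,121), keeps them about 13 mm off the upper arm.

```bash
python3 - <<'E'
from h import *
e=np.array([92,-76,121])
plan([(e-60*D,ori(D)),(e-30*D,ori(D)),(e,ori(D))])
E
```

```text
t 8.9 box [ 49.7 -51.1 224.3] F_box [-0.7  0.3 -0.4] q [-35.  23.  50. 104. -42.  71.  54.] z_box [ 0.35 -0.15 -0.93]
[ 70.90911336 -66.96104858 176.43890203] [ 0.041 -0.014  0.27 ] [0.004 0.004 0.002] z min/lim ok
[ 81.45455668 -71.48052429 148.71945101] [ 0.042 -0.014  0.42 ] [0.004 0.004 0.002] z min/lim ok
[ 92 -76 121] [ 0.043 -0.015  0.57 ] [0.004 0.004 0.002] z min/lim ok
```

Request:
{"op": "jog_arm", "data": {
  "moves": [
    [0.04,-0.015,0.1,0,0,0],
    [0.04,-0.015,0.2,0,0,0],
    [0.04,-0.015,0.27,0,0,0],
    [0.04,-0.015,0.34,0,0,0],
    [0.04,-0.015,0.42,0,0,0],
    [0.04,-0.015,0.48,0,0,0],
    [0.04,-0.015,0.53,0,0,0],
    [0.04,-0.015,0.57,0,0,0]
  ]
}}

```text
time_s: 9.9
tool_pos: [0.56, 0.1333, 0.1202]
eef_rot: [-159.8, -9.0, 21.2]
ft_force: [-0.6, -0.5, 0.2]
opening: 0.0005
```

```bash
python3 - <<'E'
from h import *
e=np.array([92,-76,121]); t=np.array([-.76,0,.65])
plan([(e,ori(D))]+[(np.round(e+k*t,1),ori(D)) for k in(10,20,30,40)])
s=cam("scene"); o=readout.get_obs()
crop(s,325,190,100,100,6,"s4.png",[o["tool_pos"],B([61,-84,126])])
E
```

```text
t 9.9 box [ 91.7 -76.2 120.2] F_box [-0.2  0.7  0.2] q [-35.  31.  44. 110. -51.  61.  60.] z_box [ 0.35 -0.15 -0.93]
[ 92 -76 121] [-0.    -0.003 -0.003] [0.004 0.004 0.002] z min/lim ok
[ 84.4 -76.  127.5] [ 0.005  0.022 -0.047] [0.004 0.004 0.002] z min/lim ok
[ 76.8 -76.  134. ] [ 0.009  0.046 -0.09 ] [0.004 0.004 0.002] z min/lim ok
[ 69.2 -76.  140.5] [ 0.014  0.071 -0.133] [0.004 0.004 0.002] z min/lim ok
[ 61.6 -76.  147. ] [ 0.019  0.096 -0.176] [0.004 0.004 0.002] z min/lim ok
```

View pics/s4.png

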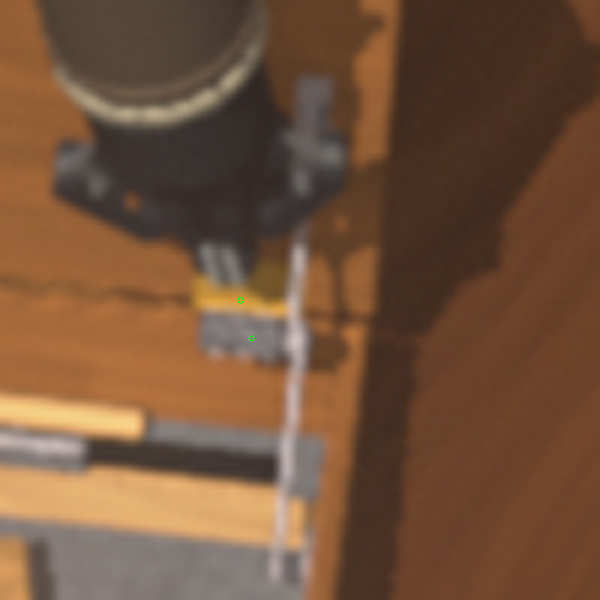

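The finger sits behind the knob without touching it: tip at (225,283), knob centre at (245,335). I'll close the gap, then follow the arc slowly.

```bash
python3 - <<'E'
from h import *
e=np.array([92,-76,121]); t=np.array([-.76,0,.65])
plan([(e+[-5,0,-4]+k*t,None) for k in(0,4,8,12,16,24,32)])
E
```

```text
t 9.95 box [ 92.4 -75.9 119.4] F_box [ 0.8  0.3 -0.5] q [-35.  31.  44. 110. -51.  61.  60.] z_box [ 0.35 -0.14 -0.93]
[ 87. -76. 117.] [-0.002  0.029  0.002] [0. 0. 0.] z min/lim ok
[ 83.96 -76.   119.6 ] [ 0.     0.039 -0.015] [0. 0. 0.] z min/lim ok
[ 80.92 -76.   122.2 ] [ 0.002  0.049 -0.033] [0. 0. 0.] z min/lim ok
[ 77.88 -76.   124.8 ] [ 0.004  0.059 -0.05 ] [0. 0. 0.] z min/lim ok
[ 74.84 -76.   127.4 ] [ 0.006  0.069 -0.067] [0. 0. 0.] z min/lim ok
[ 68.76 -76.   132.6 ] [ 0.01   0.088 -0.102] [0. 0. 0.] z min/lim ok
[ 62.68 -76.   137.8 ] [ 0.014  0.108 -0.136] [0. 0. 0.] z min/lim ok
```

Request:
{"op": "jog_arm", "data": {
  "moves": [
    [0,0.01,0,0,0,0],
    [0,0.02,0.002,0,0,0],
    [0,0.029,0.002,0,0,0],
    [0,0.034,-0.006,0,0,0],
    [0,0.039,-0.015,0,0,0],
    [0,0.044,-0.024,0,0,0],
    [0,0.049,-0.033,0,0,0]
  ]
}}

```text
time_s: 10.82
tool_pos: [0.5637, 0.1222, 0.1236]
eef_rot: [-159.8, -9.0, 21.2]
ft_force: [0.3, -0.7, -0.3]
opening: 0.0001
```

```bash
cat > p.py <<'E'
from h import *
t=np.array([-.76,0,.65])
p=toB(readout.get_obs()["tool_pos"])
plan([(np.round(p+k*t,1),None) for k in(4,8,16)])
E
python3 p.py
```

```text
t 10.82 box [ 80.1 -75.7 123.6] F_box [-0.7 -0.1 -0.3] q [-34.  31.  44. 109. -51.  62.  60.] z_box [ 0.35 -0.15 -0.93]
[ 77.  -75.7 126.2] [ 0.002  0.01  -0.017] [0. 0. 0.] z min/lim ok
[ 74.  -75.7 128.8] [ 0.004  0.02  -0.034] [0. 0. 0.] z min/lim ok
[ 67.9 -75.7 134. ] [ 0.008  0.039 -0.069] [0. 0. 0.] z min/lim ok
```

Request:
{"op": "jog_arm", "data": {
  "moves": [
    [0,0,0.02,0,0,0],
    [0,0,0.04,0,0,0],
    [0,0.01,0.04,0,0,0],
    [0,0.02,0.04,0,0,0],
    [0,0.03,0.04,0,0,0]
  ]
}}

```text
time_s: 11.45
tool_pos: [0.5662, 0.1204, 0.1143]
eef_rot: [-159.8, -9.0, 21.2]
ft_force: [-1.0, 1.0, 4.2]
opening: -0.0
```

```bash
python3 p.py
```

```text
t 11.45 box [ 77.5 -77.4 114.3] F_box [1.3 0.5 4.2] q [-33.  32.  44. 109. -52.  61.  61.] z_box [ 0.35 -0.15 -0.93]
[ 74.4 -77.4 116.9] [ 0.002  0.01  -0.018] [0. 0. 0.] z min/lim ok
[ 71.4 -77.4 119.5] [ 0.004  0.02  -0.035] [0. 0. 0.] z min/lim ok
[ 65.3 -77.4 124.7] [ 0.008  0.039 -0.069] [0. 0. 0.] z min/lim ok
```

Request:
{"op": "jog_arm", "data": {
  "moves": [
    [0.001,0.005,-0.008,0,0,0],
    [0.002,0.01,-0.017,0,0,0],
    [0.003,0.015,-0.026,0,0,0],
    [0.004,0.02,-0.035,0,0,0]
  ]
}}

```text
time_s: 11.95
tool_pos: [0.5684, 0.1142, 0.1194]
eef_rot: [-159.9, -9.0, 21.2]
ft_force: [-0.3, 0.3, -0.4]
opening: -0.0001
```

```bash
python3 p.py; python3 - <<'E'
from h import *
s=cam("scene"); o=readout.get_obs()
crop(s,325,190,100,100,6,"s5.png",[o["tool_pos"],B([61,-84,126])])
E
```

```text
t 11.95 box [ 70.9 -77.3 119.4] F_box [ 0.4  0.2 -0.4] q [-33.  32.  44. 109. -51.  62.  61.] z_box [ 0.35 -0.15 -0.93]
[ 67.9 -77.3 122. ] [ 0.002  0.01  -0.017] [0. 0. 0.] z min/lim ok
[ 64.8 -77.3 124.6] [ 0.004  0.02  -0.035] [0. 0. 0.] z min/lim ok
[ 58.8 -77.3 129.8] [ 0.008  0.039 -0.069] [0. 0. 0.] z min/lim ok
```

View pics/s5.png

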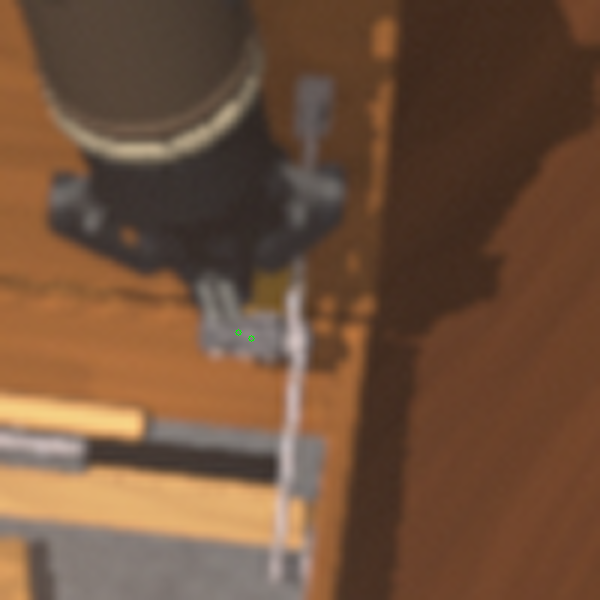

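The finger's visible end at (228,322) meets the knob's top edge, and there is no force yet. Either my camera and tool frames differ by several mm or the finger is thinner than I assumed. I'll probe forward gently and watch the force.

Request:
{"op": "jog_arm", "data": {
  "moves": [
    [0,0.006,0,0,0,0],
    [0,0.012,0,0,0,0],
    [0,0.018,0,0,0,0],
    [0,0.018,0,0,0,0]
  ]
}}

```text
time_s: 12.5
tool_pos: [0.5697, 0.1112, 0.118]
eef_rot: [-159.8, -9.0, 21.2]
ft_force: [0.5, 0.0, 1.2]
opening: -0.0001
```

```bash
python3 p.py; python3 - <<'E'
from h import *
p=[];f=[]
s=cam("scene"); print(np.round(MB.T@readout.get_obs()["ft_force"],1))
c=cam("top"); print(np.round(MB.T@readout.get_obs()["ft_force"],1))
crop(s,350,215,50,50,8,"a.png"); a=cv2.imread("pics/a.png"); crop(c,215,170,50,50,8,"a.png",[readout.get_obs()["tool_pos"]]); b=cv2.imread("pics/a.png")
cv2.imwrite("pics/st6.png",np.hstack([a,b]))
E
```

```text
t 12.5 box [ 67.6 -77.4 118. ] F_box [-0.1 -0.5  1.2] q [-32.  32.  44. 109. -51.  62.  62.] z_box [ 0.35 -0.15 -0.93]
[ 64.6 -77.4 120.6] [ 0.002  0.01  -0.017] [0. 0. 0.] z min/lim ok
[ 61.6 -77.4 123.2] [ 0.004  0.019 -0.035] [0. 0. 0.] z min/lim ok
[ 55.5 -77.4 128.4] [ 0.008  0.039 -0.069] [0. 0. 0.] z min/lim ok
[ 0.2 -0.9 -0.2]
[0.4 0.5 0.3]
```

View pics/st6.png

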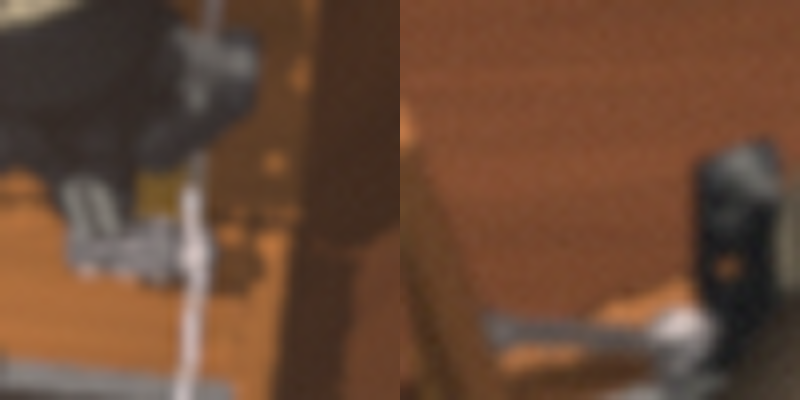

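```bash
python3 - <<'E'
from h import *
s=cam("scene")
def onY(u,v,y):
    p,d=ray(s,u,v); P=toB(p); dd=MB.T@d*1000; return P+dd*(y-P[1])/dd[1]
def atz(u,v,z): return toB(onz(s,u,v,z))
for z in (.11,.118,.125,.13,.135,.14,.15): print(z, np.round(atz(363,244.5,z),1))
print("tcp px",proj(s,readout.get_obs()["tool_pos"]),"knob ends",proj(s,B([61,-65,126])),proj(s,B([61,-103,126])), "knob top",proj(s,B([61,-84,135.5])),proj(s,B([66,-84,134])))
E
```

```text
0.11 [ 82.6 -73.1 110. ]
0.118 [ 73.8 -73.9 118. ]
0.125 [ 66.  -74.5 125. ]
0.13 [ 60.5 -74.9 130. ]
0.135 [ 55.  -75.4 135. ]
0.14 [ 49.5 -75.8 140. ]
0.15 [ 38.5 -76.7 150. ]
tcp px [364.09903096 246.11899993] knob ends [359.20675917 245.11592255] [373.62511082 246.60912849] knob top [366.54428591 243.17706022] [366.72791467 242.34172613]
```

Request:
{"op": "jog_arm", "data": {
  "moves": [
    [0,0,0.005,0,0,0],
    [0,0,0.01,0,0,0],
    [0,0,0.015,0,0,0],
    [0,0,0.015,0,0,0]
  ]
}}

```text
time_s: 13.15
tool_pos: [0.5697, 0.1125, 0.1152]
eef_rot: [-159.8, -9.0, 21.2]
ft_force: [0.7, 0.7, 0.5]
opening: 0.0004
```

```bash
python3 p.py|head -1
```

```text
t 13.15 box [ 68.8 -77.8 115.2] F_box [ 0.4 -0.9  0.5] q [-32.  32.  44. 109. -51.  62.  62.] z_box [ 0.35 -0.15 -0.93]
```

Request:
{"op": "jog_arm", "data": {
  "moves": [
    [0,0.007,0,0,0,0],
    [0,0.014,0,0,0,0],
    [0,0.021,0,0,0,0],
    [0,0.028,0,0,0,0],
    [0,0.028,0,0,0,0]
  ]
}}

```text
time_s: 13.78
tool_pos: [0.572, 0.1075, 0.1133]
eef_rot: [-159.8, -9.0, 21.2]
ft_force: [-0.2, -0.4, 0.1]
opening: -0.0001
```

```bash
python3 p.py|head -1
```

```text
t 13.78 box [ 63.3 -78.2 113.3] F_box [-0.3  0.3  0.1] q [-31.  32.  44. 109. -51.  62.  62.] z_box [ 0.35 -0.15 -0.93]
```

```bash
python3 - <<'E'
from h import *
s=cam("scene"); a=s["pixels"]; b=cv2.imread("pics/scene0.png")[...,::-1]
cv2.imwrite("pics/scene_now.png",a[...,::-1])
np.set_printoptions(linewidth=200)
print("tcp",proj(s,readout.get_obs()["tool_pos"]))
for n,i in(("before",b),("now",a)):
    for nm,f in(("gray",lambda i:i.mean(2)),("r-b",lambda i:i[...,0].astype(int)-i[...,2])):
        print(n,nm,"cols 352.."); 
        for r in range(234,254): print(r,' '.join(f"{int(v):3d}" for v in f(i)[r,352:380]))
E
```

```text
tcp [364.13040693 248.56000942]
before gray cols 352..
234 103 102 103 102 103 113 124 130 129 128 129 129 129 129 128 128 127 126 125 123 124 143 176 160 119 102 100  93
235 101 103 101 102 104 115 125 130 131 130 131 131 131 130 131 130 129 129 129 127 131 146 166 151 117 103 101  95
236 103 105 103 102 105 116 127 130 132 131 131 131 130 131 131 130 130 130 130 131 134 150 158 141 114 102 103  98
237 107 106 104 105 106 117 126 132 130 131 131 132 132 131 131 131 132 130 131 130 137 155 158 139 113 101 100  99
238 106 103 100 100 103 117 127 131 131 131 131 130 131 131 131 131 131 131 131 130 141 161 159 133 109 100 100  98
239  92  91  85  84  93 114 132 137 138 138 134 134 134 135 135 133 132 131 131 129 146 173 162 126 107 103 102  99
240  97  99  91  86  91 114 138 151 155 155 151 150 150 148 145 144 144 140 137 137 153 180 164 124 104 102 103 101
241 111 111 106 100 102 110 126 144 153 152 151 153 153 149 147 153 159 158 156 152 161 181 162 117  92  91  95  96
242 117 116 114 111 108 107 108 122 129 125 127 134 138 135 134 145 154 155 154 146 148 174 160 112  82  79  81  82
2
[... 7595 characters left out ...]
  59
248 106 107 107 106 107  99  72  46  38  35  34  27  21  20  19  14  11  12  11  11  14  17  17  17  24  49  60  61
249 111 110 109 108 110 108  97  81  70  68  71  68  59  56  52  39  24  23  24  23  21  17  15  16  30  54  59  58
250 113 112 112 112 110 110 109 105 100  99 102 101  97  92  85  73  54  46  44  46  41  28  18  19  35  55  55  54
251 112 114 114 113 113 111 112 111 112 111 110 110 109 107 105  97  93  85  77  79  64  39  28  29  50  64  64  62
252 111 111 112 112 112 113 111 111 110 111 110 109 108 109 108 107 107 104 100  99  80  50  39  50  77  90  89  88
253 110 111 111 111 111 111 110 110 110 109 109 109 108 109 109 109 107 108 107 106  84  51  41  62  95 104 104 101
```

```bash
python3 - <<'E'
from h import *
s=cam("scene");c=cam("top")
d=np.array([.35,-.15,-.93])
for nm,p in(("s3",(50.5,-50.7,223.7)),("s4",(91.7,-76.2,120.2)),("now",(63.3,-78.2,113.3))):
    for L in(0,10,20): print(nm,L,np.round(proj(s,B(np.array(p)-L*d)),1))
print("seen s3",265+347/4,130+343/4,"s4",325+228/6,190+286/6,"now 363 247")
# finger half widths in image
for off in((11,0,0),(-11,0,0),(0,14,0),(0,-14,0)): print(off,np.round(proj(s,B(np.array((63.3,-78.2,113.3))+off)),1))
E
```

```text
s3 0 [354.2 218.4]
s3 10 [353.5 216.3]
s3 20 [352.8 214.2]
s4 0 [364.7 239.5]
s4 10 [364.1 237.7]
s4 20 [363.5 235.9]
now 0 [364.1 248.6]
now 10 [363.5 246.8]
now 20 [362.9 245. ]
seen s3 351.75 215.75 s4 363.0 237.66666666666666 now 363 247
(11, 0, 0) [364.6 245.8]
(-11, 0, 0) [363.7 251.4]
(0, 14, 0) [358.9 248.1]
(0, -14, 0) [369.4 249.2]
```

```bash
python3 - <<'E'
from h import *
s=cam("scene");c=cam("top")
p1,d1=ray(s,381,222.5);p2,d2=ray(c,257.2,188.5)
A=np.c_[d1,-d2]; k=np.linalg.lstsq(A,p2-p1,rcond=None)[0]
a=p1+d1*k[0];b=p2+d2*k[1]; m=(a+b)/2
Rt=R.from_euler("xyz",[-159.8,-9,21.2],degrees=True).as_matrix(); tcp=np.array([.5697,.1112,.118])
print("gap mm",np.linalg.norm(a-b)*1000,"box",toB(m),"in tool mm",Rt.T@(m-tcp)*1000)
E
```

```text
gap mm 1.1933728513676989 box [  25.76859852 -119.47399452  239.62382036] in tool mm [  60.39777267    0.25131778 -121.10967901]
```

```bash
python3 - <<'E'
from h import *
c=cam("top"); b=cv2.imread("pics/top0.png")[...,::-1].astype(int)
print("pred knob", [np.round(proj(c,B([61,y,126])),1) for y in(-65,-84,-103)], "knee y-108",np.round(proj(c,B([61,-108,126])),1),"lid att",np.round(proj(c,B([121,-108,211])),1),"foot",np.round(proj(c,B([-3,-108,50])),1))
rb=b[...,0]-b[...,2]; g=b.mean(2)
for r in range(203,232): print(r,' '.join(f"{v:3d}" for v in rb[r,238:268]),'|',' '.join(f"{int(v):3d}" for v in g[r,242:262]))
E
```

```text
pred knob [array([255., 226.]), array([252.3, 219.2]), array([249.6, 212.4])] knee y-108 [248.9 210.6] lid att [222.5 210.6] foot [273.6 209.3]
203  74  74  75  74  74  73  74  74  72  74  74  70  69  67  73  79  88  96 103 109 114 116 116 119 118 117 114 108  95  76 |  80  79  78  80  78  79  77  78  73  73  78  87  93 103 113 120 124 125 127 127
204  75  74  74  75  76  74  73  71  73  72  74  79  80  82  91 100 106 110 115 118 120 121 120 116 112 103  94  85  69  44 |  78  78  79  79  78  78  82  84  88  89 100 107 114 121 124 128 129 130 126 124
205  75  74  73  73  73  71  70  70  76  79  85  98 104 107 111 115 118 119 122 119 118 115 107  99  88  80  69  63  50  29 |  77  78  76  77  79  85  94 106 113 116 120 122 126 129 128 128 126 123 115 105
206  74  73  72  72  70  72  73  80  88  95 104 109 116 119 120 120 121 119 115 108 102  92  82  73  66  65  57  51  41  27 |  77  75  80  86  95 104 113 123 127 127 131 130 132 130 125 119 108 100  92  81
207  70  71  75  82  86  86  94 103 104 104 100 103 107 115 116 111 108  98  85  75  66  59  54  52  48  46  44  35  31  25 |  91  9
[... 4317 characters left out ...]
 |  90  70  45  32  33  38  46  61  75  85 103 135 171 184 167 123  99 108 145 178
229   7   7   6   3   2   2   0   3  -1   1   2  -1   7  24  54  88 107 110 107  83  47  30  56  86  83  56  23  12   9   9 |  83  67  48  35  38  36  42  56  71  87 107 141 173 186 177 141 108 103 131 169
230   6   5   4   4   3   3   2   3   5  -1   2   2   6  17  45  79 105 107 108 100  60  29  39  74  87  69  34  12  10   7 |  83  73  56  35  32  36  41  50  67  82 102 129 167 189 188 161 117 100 113 150
231   6   6   5   3   4   4   2   3  -2  -2  -2   2   4  11  35  65  96 107 109 105  74  37  29  58  86  80  51  21   9   7 |  85  73  58  41  33  32  38  45  59  76  90 117 155 183 191 169 127 101 103 131
```

The knob hasn't moved: its pixels are unchanged from the first image. Triangulating a knuckle puts it at y≈0 in the tool frame, so the frames agree across the finger. The visible tip fits a finger end about 20–25 mm short of the reported TCP, so I passed over the knob. I'll back off and re-enter deeper.

```bash
python3 - <<'E'
from h import *
e=np.array([102.,-80,93])
p=toB(readout.get_obs()["tool_pos"])
plan([(p-60*D,None),(e-85*D,ori(D)),(e-40*D,ori(D)),(e,ori(D))])
E
```

```text
t 14.07 box [ 63.6 -78.2 113.4] F_box [1.1 0.8 0.3] q [-31.  32.  44. 109. -51.  62.  62.] z_box [ 0.35 -0.15 -0.93]
[ 42.49123437 -69.19723961 168.85274462] [-0.002  0.002 -0.3  ] [0. 0. 0.] z min/lim ok
[ 72.12124393 -67.19481883 171.53844454] [-0.009 -0.142 -0.263] [0.004 0.004 0.002] z min/lim ok
[ 87.93940891 -73.97403239 129.95926802] [-0.007 -0.144 -0.038] [0.004 0.004 0.002] z min/lim ok
[102. -80.  93.] [-0.006 -0.145  0.162] [0.004 0.004 0.002] z min/lim ok
```

Request:
{"op": "jog_arm", "data": {
  "moves": [
    [0,0,-0.15,0,0,0],
    [0,0,-0.3,0,0,0],
    [0,-0.08,-0.3,0,0,0],
    [0,-0.145,-0.27,0,0,0],
    [0,-0.145,-0.18,0,0,0],
    [0,-0.145,-0.1,0,0,0],
    [0,-0.145,-0.04,0,0,0],
    [0,-0.145,0,0,0,0]
  ]
}}

```text
time_s: 15.08
tool_pos: [0.5603, 0.1325, 0.1218]
eef_rot: [-159.8, -8.9, 21.2]
ft_force: [0.5, -0.7, 0.3]
opening: -0.0002
```

```bash
python3 - <<'E'
from h import *
e=np.array([102.,-80,93])
plan([(e,None),(e+[-10,0,-4],None),(e+[-15,0,-6],None)])
E
```

```text
t 15.07 box [ 90.9 -76.2 121.8] F_box [-0.8 -0.2  0.3] q [-35.  31.  44. 110. -51.  61.  59.] z_box [ 0.35 -0.14 -0.93]
[102. -80.  93.] [-0.003 -0.002  0.156] [0. 0. 0.] z min/lim ok
[ 92. -80.  89.] [-0.007  0.052  0.157] [0. 0. 0.] z min/lim ok
[ 87. -80.  87.] [-0.008  0.078  0.158] [0. 0. 0.] z min/lim ok
```

Request:
{"op": "jog_arm", "data": {
  "moves": [
    [0,0,0.04,0,0,0],
    [0,0,0.08,0,0,0],
    [0,0,0.12,0,0,0],
    [0,0,0.155,0,0,0],
    [0,0.007,0.155,0,0,0],
    [0,0.014,0.155,0,0,0],
    [0,0.021,0.155,0,0,0],
    [0,0.021,0.155,0,0,0]
  ]
}}

```text
time_s: 16.08
tool_pos: [0.5629, 0.1401, 0.0931]
eef_rot: [-159.9, -9.0, 21.2]
ft_force: [-1.5, -2.7, 0.1]
opening: -0.0001
```

```bash
python3 p.py
```

```text
t 16.07 box [ 97.1 -81.4  93.1] F_box [-2.   2.4  0.1] q [-34.  33.  42. 111. -54.  59.  62.] z_box [ 0.34 -0.15 -0.93]
[ 94.  -81.4  95.7] [ 0.002  0.01  -0.017] [0. 0. 0.] z min/lim ok
[ 91.  -81.4  98.3] [ 0.004  0.02  -0.035] [0. 0. 0.] z min/lim ok
[ 84.9 -81.4 103.5] [ 0.008  0.039 -0.069] [0. 0. 0.] z min/lim ok
```

Request:
{"op": "jog_arm", "data": {
  "moves": [
    [0,0.007,0,0,0,0],
    [0,0.014,0,0,0,0],
    [0,0.021,0,0,0,0],
    [0,0.021,0,0,0,0]
  ]
}}

```text
time_s: 16.58
tool_pos: [0.5634, 0.1395, 0.0926]
eef_rot: [-159.6, -9.0, 21.3]
ft_force: [-7.4, 3.2, 10.9]
opening: -0.0003
```

```bash
python3 p.py
```

```text
t 16.57 box [ 96.3 -81.6  92.6] F_box [ 5.6  5.8 10.9] q [-34.  33.  42. 111. -54.  59.  62.] z_box [ 0.35 -0.14 -0.93]
[ 93.3 -81.6  95.2] [ 0.002  0.01  -0.017] [0. 0. 0.] z min/lim ok
[ 90.2 -81.6  97.8] [ 0.004  0.02  -0.035] [0. 0. 0.] z min/lim ok
[ 84.2 -81.6 103. ] [ 0.008  0.039 -0.069] [0. 0. 0.] z min/lim ok
```

Contact is at the expected place and totals about 13 N. I'll lift along the arc in small steps now.

Request:
{"op": "jog_arm", "data": {
  "moves": [
    [-0.006,0,-0.01,0,0,0],
    [-0.008,0.002,-0.018,0,0,0],
    [-0.008,0.005,-0.026,0,0,0],
    [-0.008,0.01,-0.032,0,0,0]
  ]
}}

```text
time_s: 17.08
tool_pos: [0.563, 0.136, 0.097]
eef_rot: [-159.6, -9.0, 21.4]
ft_force: [-2.2, 9.0, 1.2]
opening: -0.0004
```

```bash
python3 p.py | head -1
```

```text
t 17.07 box [ 93.2 -80.   97. ] F_box [ 9.2 -1.1  1.2] q [-34.  33.  43. 111. -53.  59.  62.] z_box [ 0.35 -0.14 -0.93]
```

Request:
{"op": "jog_arm", "data": {
  "moves": [
    [0,0.005,-0.007,0,0,0],
    [0.001,0.01,-0.014,0,0,0],
    [0.002,0.014,-0.021,0,0,0],
    [0.003,0.018,-0.028,0,0,0],
    [0.004,0.022,-0.035,0,0,0]
  ]
}}

```text
time_s: 17.7
tool_pos: [0.5653, 0.13, 0.1022]
eef_rot: [-159.6, -9.1, 21.4]
ft_force: [-1.7, 8.9, 1.6]
opening: 0.0001
```

```bash
python3 p.py | head -1
```

```text
t 17.7 box [ 86.8 -80.  102.2] F_box [ 8.9 -1.6  1.6] q [-33.  33.  43. 110. -53.  60.  62.] z_box [ 0.35 -0.14 -0.93]
```

Request:
{"op": "jog_arm", "data": {
  "moves": [
    [0.001,0.006,-0.008,0,0,0],
    [0.001,0.012,-0.016,0,0,0],
    [0.002,0.018,-0.023,0,0,0],
    [0.003,0.024,-0.031,0,0,0],
    [0.004,0.03,-0.038,0,0,0],
    [0.004,0.036,-0.046,0,0,0],
    [0.005,0.042,-0.053,0,0,0],
    [0.006,0.048,-0.06,0,0,0]
  ]
}}

```text
time_s: 18.7
tool_pos: [0.5699, 0.1181, 0.1106]
eef_rot: [-159.5, -9.1, 21.4]
ft_force: [-3.0, 9.0, 5.0]
opening: 0.0004
```

```bash
python3 p.py | head -1
```

```text
t 18.7 box [ 73.9 -80.1 110.6] F_box [ 9.5 -0.4  5. ] q [-32.  33.  43. 109. -52.  62.  62.] z_box [ 0.35 -0.14 -0.93]
```

Request:
{"op": "jog_arm", "data": {
  "moves": [
    [0.001,0.007,-0.007,0,0,0],
    [0.001,0.014,-0.014,0,0,0],
    [0.002,0.021,-0.02,0,0,0],
    [0.002,0.021,-0.02,0,0,0]
  ]
}}

```text
time_s: 19.2
tool_pos: [0.5719, 0.1131, 0.1133]
eef_rot: [-159.5, -9.1, 21.4]
ft_force: [-5.1, 8.6, 8.6]
opening: -0.0001
```

```bash
python3 p.py | head -1; python3 - <<'E'
from h import *
c=cam("top"); b=c["pixels"].astype(int); rb=b[...,0]-b[...,2]; g=b.mean(2)
for x in (61,41,36): 
    dz=np.sqrt(100**2-(x+3)**2)+50; print(x,"knee px pred",np.round(proj(c,B([x,-108,dz])),1))
for r in range(203,218): print(r,' '.join(f"{int(v):3d}" for v in g[r,240:275]))
E
```

```text
t 19.2 box [ 68.7 -80.1 113.3] F_box [9.8 1.7 8.6] q [-32.  33.  43. 108. -52.  62.  62.] z_box [ 0.35 -0.14 -0.92]
61 knee px pred [248.9 210.5]
41 knee px pred [255.9 206.4]
36 knee px pred [257.7 205.5]
203  82  81  81  80  78  80  79  81  79  74  62  45  36  32  41  50  45  39  28  28  29  45  68  86  77  58  46  45  50  52  55  58  62  64  67
204  80  81  80  78  79  77  78  78  77  81  68  50  38  29  39  41  40  34  27  31  31  40  61  70  64  53  48  47  50  53  55  61  64  66  69
205  78  80  79  76  77  74  76  78  87  91  84  63  39  33  30  31  29  32  26  27  28  36  51  58  55  49  45  47  54  56  60  61  65  70  71
206  80  76  79  76  76  79  85  91  96  98  90  61  43  29  30  32  33  31  26  31  30  32  43  47  50  45  51  52  55  58  61  65  68  68  73
207  82  84  81  80  83  87  88  94  96  95  81  60  42  32  27  32  33  28  31  30  28  34  36  44  47  49  52  51  56  60  63  67  71  72  71
208  89  88  90  87  87  87  88  86  88  85  78  62  45  38  32  30  29  31  30  26  34  38  42  43  50  48  52  56  56  60  65  70  75  73  75
209  89  90  94  93  94  94  9
[... 565 characters left out ...]
  53  55  51  51  53  49  51  45  43  35  30  25  31  39  38  40  47  47  50  56  61  61  66  67  72  76  74  77  79  81  82
214  60  55  57  52  53  54  53  51  49  48  46  41  38  30  31  29  31  39  41  42  49  52  58  60  59  64  68  69  74  75  75  79  79  84  83
215  62  62  60  58  56  53  50  52  54  51  47  42  42  40  35  34  37  43  48  48  51  54  59  58  61  66  70  72  74  75  78  80  79  85  86
216  65  63  63  63  60  62  61  59  61  61  59  58  59  57  50  44  42  42  45  50  51  56  60  62  65  69  73  73  73  79  80  82  84  86  88
217  67  70  70  74  77  78  76  71  78  76  77  78  77  74  61  47  47  45  50  52  55  59  61  64  69  71  72  73  76  79  80  81  84  86  88
```

The finger moved about 28 mm forward, so the knob should be some 31 mm along its arc (knee ≈ 0.45), and the knee bolt has left its old pixel. I'll back off, rise, and move behind the lid.

```bash
python3 - <<'E'
from h import *
V=ori((0,.001,-1))
p=toB(readout.get_obs()["tool_pos"]); b=p+[4,0,1.5]
plan([(b,None),(b-100*D,None),(b-100*D+[0,0,150],None),((170,-40,420),V)])
E
```

```text
t 19.25 box [ 68.7 -80.1 113.2] F_box [9.4 1.6 8.4] q [-32.  33.  43. 108. -52.  62.  62.] z_box [ 0.35 -0.14 -0.92]
[ 72.6886695  -80.09918112 114.7306263 ] [ 0.001 -0.021  0.   ] [0. 0. 0.] z min/lim ok
[ 37.53719176 -65.03426209 207.12879634] [-0.002 -0.021 -0.5  ] [0. 0. 0.] z min/lim ok
[ 37.53719176 -65.03426209 357.12879634] [ 0.117 -0.281 -1.194] [0. 0. 0.] TOO FAR
(170, -40, 420) [ 0.048 -1.017 -1.27 ] [-0.228 -0.099  0.023] TOO FAR
```

Request:
{"op": "jog_arm", "data": {
  "moves": [
    [0,-0.02,0,0,0,0],
    [0,-0.035,-0.03,0,0,0],
    [0,-0.035,-0.12,0,0,0],
    [0,-0.02,-0.25,0,0,0],
    [0,-0.02,-0.4,0,0,0],
    [0,-0.02,-0.5,0,0,0],
    [0.05,-0.12,-0.75,0,0,0],
    [0.1,-0.22,-1,0,0,0]
  ]
}}

```text
time_s: 20.25
tool_pos: [0.571, 0.0781, 0.3176]
eef_rot: [-159.9, -9.0, 21.1]
ft_force: [0.4, 1.0, -0.1]
opening: 0.0004
```

```bash
python3 - <<'E'
from h import *
V=ori((0,.001,-1))
plan([((30,-70,420),None),((175,-40,420),V)])
E
```

```text
t 20.25 box [ 36.3 -66.8 317.6] F_box [ 0.8 -0.7 -0.1] q [-35.  21.  52.  93. -38.  82.  47.] z_box [ 0.34 -0.15 -0.93]
(30, -70, 420) [ 0.096 -0.144 -0.483] [0. 0. 0.] z min/lim ok
(175, -40, 420) [-0.05  -0.833 -0.255] [-0.223 -0.099  0.02 ] z min/lim ok
```

Request:
{"op": "jog_arm", "data": {
  "moves": [
    [0.05,-0.07,-0.24,0,0,0],
    [0.1,-0.15,-0.48,0,0,0],
    [0.07,-0.3,-0.45,-0.05,-0.02,0],
    [0.04,-0.48,-0.38,-0.1,-0.04,0.005],
    [0,-0.65,-0.32,-0.15,-0.07,0.01],
    [-0.04,-0.8,-0.27,-0.2,-0.09,0.015],
    [-0.05,-0.83,-0.255,-0.223,-0.099,0.02],
    [-0.05,-0.83,-0.255,-0.223,-0.099,0.02]
  ]
}}

```text
time_s: 21.25
tool_pos: [0.4963, 0.1996, 0.4179]
eef_rot: [-180.0, 0.1, 21.2]
ft_force: [0.4, -1.3, -0.4]
opening: -0.0001
```

```bash
python3 - <<'E'
from h import *
V=ori((0,.001,-1))
plan([((168,-40,300),V),((140,-40,300),V)])
c=cam("top"); b=c["pixels"].astype(int); g=b.mean(2); g0=cv2.imread("pics/top0.png").mean(2)
d=cv2.absdiff(g.astype(np.uint8),g0.astype(np.uint8)); rr=d[198:235,240:275]
print("knee px pred x=34.5",np.round(proj(c,B([34.5,-108,142.7])),1),"x=61",np.round(proj(c,B([61,-108,126])),1))
for r in range(198,222): print(r,' '.join(f"{int(v):3d}" for v in g[r,240:270]))
crop(c,200,150,160,150,4,"t9.png")
E
```

```text
t 21.25 box [176.4 -40.3 417.9] F_box [-1.4  0.1 -0.4] q [-69.  13.  54.  83. -11.  89.   6.] z_box [ 0.  0. -1.]
(168, -40, 300) [-0.001  0.042  0.59 ] [-0.001 -0.     0.003] z min/lim ok
(140, -40, 300) [-0.002  0.182  0.589] [-0.001 -0.     0.003] z min/lim ok
knee px pred x=34.5 [258.3 205.2] x=61 [248.9 210.6]
198  78  80  81  80  77  80  79  80  78  80  80  78  80  80  79  78  78  79  81  82  80  80  80  78  81  85  87  90  99 107
199  78  77  77  77  78  77  77  78  76  77  79  79  78  78  79  78  77  78  79  78  76  80  81  88  94 106 109 112 115 120
200  78  77  78  77  77  78  78  79  79  79  78  80  76  79  78  76  79  78  77  77  79  89  98 107 112 120 121 122 125 129
201  79  78  79  78  80  80  78  79  79  80  79  79  78  78  79  79  82  85  88  88  99 110 115 121 121 124 126 129 125 125
202  80  82  78  78  80  79  79  79  81  77  78  76  76  78  78  83  91 103 116 121 125 126 127 125 129 128 125 122 119 115
203  80  80  80  81  78  81  78  79  79  77  75  75  77  86  91  99 110 132 151 159 161 150 139 133 126 119 110 110 125 137
204  80  81  77  79  81  80  80  76  79
[... 1492 characters left out ...]
  71  78  83  86  98 129 165 170 141 109  99 104 116 125 131 138 153 161 161 156
217  65  66  70  73  77  79  76  72  74  78  81  84  86  87  94 117 151 170 155 120 101 102 109 122 129 137 147 157 160 156
218  73  78  85  94 100 104  99  92  85  86  83  85  88  86  87 104 138 168 168 136 108 103 108 116 122 127 136 146 156 156
219  91 103 113 121 125 130 125 109  93  85  89  89  95  94  89  96 123 160 173 151 117 104 105 108 111 112 123 137 149 155
220 119 129 137 138 141 139 138 122 100  90  98 111 122 119 103  94 109 147 172 161 128 101  96  97  96 104 118 138 152 156
221 135 144 146 147 144 145 145 132 111 102 113 140 162 159 132 103 101 128 164 169 142 106  90  89  99 113 131 149 153 155
```

The knee bolt is now at (259,204.7), predicted (258.3,205.2), so the knee is about 0.45 and holding. I'll descend behind the lid and touch it.

Request:
{"op": "jog_arm", "data": {
  "moves": [
    [0,0.04,0.2,0,0,0],
    [0,0.04,0.4,0,0,0],
    [0,0.04,0.6,0,0,0],
    [0,0.1,0.6,0,0,0],
    [0,0.15,0.6,0,0,0],
    [0,0.18,0.6,0,0,0],
    [0,0.2,0.6,0,0,0],
    [0,0.2,0.6,0,0,0]
  ]
}}

```text
time_s: 22.3
tool_pos: [0.5113, 0.1608, 0.2984]
eef_rot: [-179.9, -0.0, 21.0]
ft_force: [-0.0, -0.1, -0.9]
opening: -0.0001
```

```bash
python3 p.py | head -1
```

```text
t 22.3 box [134.8 -40.6 298.4] F_box [-0.1  0.1 -0.9] q [-63.  16.  53.  97. -13.  74.  13.] z_box [ 0. -0. -1.]
```

Request:
{"op": "jog_arm", "data": {
  "moves": [
    [0,0.01,0,0,0,0],
    [0,0.02,0,0,0,0],
    [0,0.03,0,0,0,0],
    [0,0.04,0,0,0,0],
    [0,0.05,0,0,0,0],
    [0,0.06,0,0,0,0]
  ]
}}

```text
time_s: 23.05
tool_pos: [0.5149, 0.151, 0.2978]
eef_rot: [-179.8, 0.1, 21.0]
ft_force: [-3.2, 6.1, 0.9]
opening: 0.0001
```

```bash
python3 p.py | head -1
```

```text
t 23.05 box [124.3 -40.4 297.8] F_box [6.9 0.7 0.9] q [-62.  16.  53.  97. -14.  74.  15.] z_box [ 0.  0. -1.]
```

Contact on the lid at 7 N and it's moving. Next is the circular path for the finger's front-bottom corner about the hinge.

```bash
cat > lid.py <<'E'
from h import *
import sys
da=float(sys.argv[1]) if len(sys.argv)>1 else .05
o=readout.get_obs(); p=toB(o["tool_pos"]); K=np.array([p[0]-11-130,p[2]+24-80]); rr=np.hypot(*K); off=np.arcsin(12/rr)
a=np.arctan2(K[1],-K[0])-off
print("t",round(o["time_s"],2),"p",np.round(p,1),"F",np.round(MB.T@o["ft_force"],1),"r",round(rr,1),"lid a",round(a,3),"q",np.round(o["joint_positions"],0))
for i in range(1,9):
    b=a-da*i+off; d=np.array([-rr*np.cos(b),rr*np.sin(b)])-K
    print(i,np.round([-d[0]/200,-d[1]/200],3),end=" ")
E
python3 lid.py
```

```text
t 23.05 p [124.3 -40.4 297.8] F [6.9 0.7 0.9] r 242.4 lid a 1.452 q [-62.  16.  53.  97. -14.  74.  15.]
1 [0.06  0.006] 2 [0.12  0.014] 3 [0.18  0.026] 4 [0.239 0.041] 5 [0.297 0.058] 6 [0.354 0.079] 7 [0.41  0.102] 8 [0.464 0.128]
```

Request:
{"op": "jog_arm", "data": {
  "moves": [
    [0,0.04,0.005,0,0,0],
    [0,0.09,0.011,0,0,0],
    [0,0.15,0.02,0,0,0],
    [0,0.21,0.033,0,0,0],
    [0,0.27,0.05,0,0,0],
    [0,0.33,0.07,0,0,0],
    [0,0.38,0.09,0,0,0],
    [0,0.43,0.111,0,0,0]
  ]
}}

```text
time_s: 24.05
tool_pos: [0.5462, 0.0687, 0.2752]
eef_rot: [-179.9, 0.1, 21.0]
ft_force: [-1.9, 3.4, 0.2]
opening: 0.0
```

```bash
python3 lid.py
```

```text
t 24.05 p [ 36.3 -40.3 275.2] F [3.9 0.6 0.2] r 243.0 lid a 1.076 q [-52.  19.  53.  97. -16.  72.  26.]
1 [0.054 0.028] 2 [0.107 0.058] 3 [0.158 0.091] 4 [0.207 0.126] 5 [0.255 0.164] 6 [0.301 0.204] 7 [0.344 0.246] 8 [0.386 0.29 ]
```

Force is steady at 4 N, so I'll keep going.

Request:
{"op": "jog_arm", "data": {
  "moves": [
    [0,0.054,0.028,0,0,0],
    [0,0.107,0.058,0,0,0],
    [0,0.158,0.091,0,0,0],
    [0,0.207,0.126,0,0,0],
    [0,0.255,0.164,0,0,0],
    [0,0.301,0.204,0,0,0],
    [0,0.344,0.246,0,0,0],
    [0,0.386,0.29,0,0,0]
  ]
}}

```text
time_s: 25.05
tool_pos: [0.5741, -0.0031, 0.217]
eef_rot: [-180.0, 0.0, 21.0]
ft_force: [-0.0, 1.0, 0.7]
opening: -0.0
```

```bash
python3 lid.py
```

```text
t 25.05 p [-40.7 -40.7 217. ] F [ 0.9 -0.3  0.7] r 242.8 lid a 0.675 q [-40.  25.  51.  99. -21.  66.  38.]
1 [0.039 0.046] 2 [0.076 0.095] 3 [0.11  0.145] 4 [0.142 0.197] 5 [0.171 0.25 ] 6 [0.197 0.304] 7 [0.221 0.36 ] 8 [0.242 0.417]
```

Request:
{"op": "jog_arm", "data": {
  "moves": [
    [0,0.039,0.046,0,0,0],
    [0,0.076,0.095,0,0,0],
    [0,0.11,0.145,0,0,0],
    [0,0.142,0.197,0,0,0],
    [0,0.171,0.25,0,0,0],
    [0,0.197,0.304,0,0,0],
    [0,0.221,0.36,0,0,0],
    [0,0.242,0.417,0,0,0]
  ]
}}

```text
time_s: 26.05
tool_pos: [0.591, -0.048, 0.1332]
eef_rot: [-179.9, 0.0, 21.0]
ft_force: [-0.3, -0.2, 0.6]
opening: 0.0001
```

```bash
python3 lid.py .025
```

```text
t 26.05 p [-88.7 -40.4 133.2] F [-0.1  0.3  0.6] r 242.3 lid a 0.275 q [-32.  32.  47. 102. -27.  58.  46.]
1 [0.009 0.029] 2 [0.018 0.058] 3 [0.026 0.087] 4 [0.033 0.117] 5 [0.039 0.146] 6 [0.045 0.176] 7 [0.05  0.206] 8 [0.054 0.236]
```

Request:
{"op": "jog_arm", "data": {
  "moves": [
    [0,0.009,0.029,0,0,0],
    [0,0.018,0.058,0,0,0],
    [0,0.026,0.087,0,0,0],
    [0,0.033,0.117,0,0,0],
    [0,0.039,0.146,0,0,0],
    [0,0.045,0.176,0,0,0],
    [0,0.05,0.206,0,0,0],
    [0,0.053,0.23,0,0,0]
  ]
}}

```text
time_s: 27.05
tool_pos: [0.5948, -0.0576, 0.0877]
eef_rot: [-180.0, 0.0, 21.0]
ft_force: [-0.3, -0.8, 1.8]
opening: -0.0002
```

```bash
python3 lid.py .025
```

```text
t 27.05 p [-99.1 -40.6  87.7] F [-0.6  0.5  1.8] r 242.2 lid a 0.082 q [-29.  35.  44. 104. -30.  53.  50.]
1 [0.004 0.03 ] 2 [0.006 0.06 ] 3 [0.008 0.09 ] 4 [0.01  0.121] 5 [0.01  0.151] 6 [0.01  0.181] 7 [0.009 0.211] 8 [0.008 0.242]
```

Request:
{"op": "jog_arm", "data": {
  "moves": [
    [0,0.001,0.008,0,0,0],
    [0,0.002,0.016,0,0,0],
    [0,0.003,0.024,0,0,0],
    [0,0.004,0.032,0,0,0],
    [0,0.005,0.04,0,0,0],
    [0,0.005,0.04,0,0,0]
  ]
}}

```text
time_s: 27.8
tool_pos: [0.595, -0.0584, 0.0799]
eef_rot: [-179.9, 0.0, 21.0]
ft_force: [-0.6, -0.1, 0.0]
opening: -0.0005
```

```bash
python3 lid.py .025|head -1
```

```text
t 27.8 p [-99.8 -40.5  79.9] F [0.1 0.6 0. ] r 242.0 lid a 0.049 q [-28.  35.  44. 104. -30.  52.  50.]
```

Not on the buffers yet, so smaller steps down.

Request:
{"op": "jog_arm", "data": {
  "moves": [
    [0,0,0.005,0,0,0],
    [0,0,0.01,0,0,0],
    [0,0,0.015,0,0,0],
    [0,0,0.02,0,0,0]
  ]
}}

```text
time_s: 28.3
tool_pos: [0.5952, -0.0586, 0.076]
eef_rot: [-180.0, 0.0, 21.0]
ft_force: [0.4, -0.9, 1.2]
opening: -0.0003
```

```bash
python3 lid.py .025|head -1
```

```text
t 28.3 p [-100.1  -40.6   76. ] F [-1.  -0.1  1.2] r 241.9 lid a 0.033 q [-28.  36.  43. 105. -31.  52.  50.]
```

Request:
{"op": "jog_arm", "data": {
  "moves": [
    [0,0,0.005,0,0,0],
    [0,0,0.01,0,0,0],
    [0,0,0.015,0,0,0],
    [0,0,0.015,0,0,0]
  ]
}}

```text
time_s: 28.8
tool_pos: [0.5949, -0.0583, 0.0729]
eef_rot: [-179.9, 0.0, 21.0]
ft_force: [-0.3, -0.3, 1.3]
opening: 0.0
```

```bash
python3 lid.py .025|head -1
```

```text
t 28.8 p [-99.8 -40.4  72.9] F [-0.2  0.4  1.3] r 241.3 lid a 0.02 q [-28.  36.  43. 105. -31.  52.  50.]
```

Request:
{"op": "jog_arm", "data": {
  "moves": [
    [0,0,0.005,0,0,0],
    [0,0,0.01,0,0,0],
    [0,0,0.01,0,0,0]
  ]
}}

```text
time_s: 29.18
tool_pos: [0.5949, -0.0584, 0.0709]
eef_rot: [-179.9, 0.0, 21.0]
ft_force: [-1.2, -0.6, 0.5]
opening: 0.0001
```

```bash
python3 lid.py .025|head -1
```

```text
t 29.18 p [-99.8 -40.4  70.9] F [-0.1  1.4  0.5] r 241.3 lid a 0.012 q [-28.  36.  43. 105. -31.  52.  51.]
```

Request:
{"op": "jog_arm", "data": {
  "moves": [
    [0,0,0.005,0,0,0],
    [0,0,0.01,0,0,0],
    [0,0,0.01,0,0,0]
  ]
}}

```text
time_s: 29.55
tool_pos: [0.595, -0.0584, 0.0702]
eef_rot: [-179.9, -0.0, 21.0]
ft_force: [-6.0, 1.7, 15.5]
opening: -0.0
```

```bash
python3 lid.py .025|head -1
```

```text
t 29.55 p [-99.8 -40.5  70.2] F [ 3.8  5.  15.5] r 241.3 lid a 0.009 q [-28.  36.  43. 105. -31.  51.  51.]
```

The lid is on the buffers at 15.5 N. I'll release it gently and rise clear.

Request:
{"op": "jog_arm", "data": {
  "moves": [
    [0,0,0,0,0,0],
    [0,0,-0.01,0,0,0],
    [0,0,-0.03,0,0,0],
    [0,0,-0.1,0,0,0],
    [0,0,-0.3,0,0,0],
    [0,0,-0.55,0,0,0],
    [0,0,-0.8,0,0,0],
    [0,0,-1,0,0,0]
  ]
}}

```text
time_s: 30.55
tool_pos: [0.5953, -0.059, 0.272]
eef_rot: [-180.0, -0.1, 21.0]
ft_force: [0.6, 0.3, -1.2]
opening: -0.0002
```

Request:
{"op": "jog_arm", "data": {
  "moves": [
    [0,0,0,0,0,0],
    [-0.5,0,0,0,0,0],
    [-0.5,0,0,0,0,0],
    [-0.5,0,0,0,0,0]
  ]
}}

```text
time_s: 31.05
tool_pos: [0.4991, -0.0957, 0.269]
eef_rot: [-179.8, 0.0, 20.8]
ft_force: [0.8, -0.1, -0.4]
opening: 0.0001
```

```bash
python3 - <<'E'
from h import *
plan([])
s=cam("scene"); c=cam("top")
cv2.imwrite("pics/fin.png",np.hstack([s["pixels"][120:420,200:500,::-1],c["pixels"][80:380,150:450,::-1]]))
E
```

```text
t 31.05 box [-100.4   62.4  269. ] F_box [-0.3 -0.7 -0.4] q [-39.  14.  55. 103. -13.  69.  41.] z_box [ 0.  0. -1.]
```

View pics/fin.png

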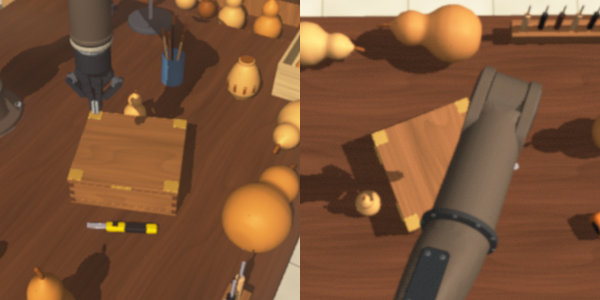

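The picture shows the lid shut flat on the box at (125,160). The gripper is clear above it and the gourd, jar and knife are where they were. I'm handing in.

```bash
python3 -c "
from rig import order
print(order.job_done())"
```

```text
the job is handed in; nothing more can be done
None
```

The tool box is shut and the job is handed in. It used about 31 s of the 69 s allowed.

**Knee:** I pushed the knob forward and up with closed fingertips, with wrist-force readings up to about 14 N. Afterwards the top view showed the knee bolt at (259, 205), where a bend of about 0.45 rad should put it.

**Lid:** I pushed it down about the hinge at roughly 0.4 rad/s, with 7 N at the start falling to 1–2 N. It came to rest on the buffers at about 16.4 N total (15.5 N vertical), and then I let go.

**Last checks:** The final picture showed the lid flat on the box and the arm clear. The small gourd, brush jar, vase and knife looked in place, and the force reading was about zero.

**What disagreed or was not confirmed:**
- **Finger length:** The visible finger ends sat about 20–25 mm short of the reported tool point. My first try at the knob therefore passed over it, touching with about 4 N at most and not moving it. I then went in deeper.
- **Joint limits:** Early on the arm ran up against the limits of joints 2 and 3, so I backed out and re-routed it.
- **Force between readings:** I read force only at the end of each move, so brief peaks in between were not seen.
- **Lid on the buffers:** I could not measure the remaining buffer force or the final lid angle directly. The angle was about 0.01 rad by tool position when I let go.
- **Sanding block:** It is under the shut lid and was not seen at the end.

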